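# Push a conveyor roller up the ramp to its stop and bolt it in

## Robot

A 7-joint arm with a two-finger parallel gripper is mounted at the origin on a cart in front of the work surface, level with it; the furniture and walls round the work are solid. World frame = base frame: x ahead of the robot, y to its left, z up, the work surface at z = 0. Lengths are in m, angles in rad, forces in N, time in s.
With the tool pointing down it reaches from about 0.4 to 0.925 m from the base axis. Payload 4.1 kg.
Tool frame: the origin (TCP) lies on the centre line of the jaws, within the pads' length; the fingertips stand 8 mm ahead of it and the grasp point (between the pads) lies 11 mm behind it; z points along the fingers, x is the direction in which the jaws open and shut, and the axes are right-handed (so a half turn about z gives the same grasp; the last joint's range is limited). The gripper opens to 85 mm and grips with 20 to 120 N. Pads are 22 mm wide; open, the fingers measure 114 mm over their backs; the gripper's body (76 mm by 85 mm) begins 54 mm behind the grasp point. The pads swing forward as they close: fully open they stand 13 mm farther back than shut.
Start: joints at [1.146, 0.398, 0.045, 1.537, -0.019, 1.207, -0.051], TCP at [0.208, -0.616, 0.239] pointing down, gripper open.
Joint ranges: [-2.82, 2.82], [-0.49, 2.23], [-1.37, 1.46], [0, 2.46], [-1.36, 4.5], [0.23, 2], [-2.94, 2.94]. Speed limits (rad/s): [2.57, 2.57, 3.14, 3.14, 3.14, 3.14, 3.14].

## Interface

Orientations are given as a rotation vector (axis times angle).
In Python, from bench import read_state, optics, bot gives the robot as it stands. The module is installed in compiled form; this text tells all that it offers.
- The arm moves only by the tool jog_arm, never from a script. Its argument "deltas" is a list of rows, each a list of 2 entries, a list of its own where there are three numbers: the shift along the tool's x, y, z in cm, then the turn about the tool's z in degrees. A call has 1 to 5 rows; each row shifts and turns the pose as measured when the row begins, along the tool's axes as they then stand; what a row does not reach is not made up. A row lasts 1/12 s, in which the tool goes at most 41.7 mm and 7.16 degrees, less where a joint would pass 70% of its speed; a pose out of reach is approached as far as the arm can. A call is refused whole if a number of a shift passes 4.17 or a number of a turn 7.16, either way. A call with a gripper value outside its range is refused whole. "fingers" is the closure in counts, from 0 (fully open) to 255 (shut), set as the call begins (left out, the last holds). The fingers move at their own pace and stop on an object; "force" is the grip in N (left out, the last holds). Time passes only in rows, so rows that do not move let the fingers close. It gives the time, the measured TCP pose, the force and the opening at its end, in the units of the state.
- read_state(): the state, without advancing time (a new reading comes with each control period).
- optics.camera(name): name is "scene" or "top"; returns the picture (384x512x3 uint8, red, green, blue); there is no depth.
- optics.get_calibration(name): a dict with "fov_y" (degrees; the focal length in pixels is half the picture's height over the tangent of half this angle, whatever the lens; pixels are square), "cx", "cy" (the principal point, pixels), "k1" (the pictures are not rectified: a ray, as slopes to the right and down, at radius r is drawn at 1 + k1 r^2 times it, then the intrinsics apply), "pose" (4x4, takes a point from camera to world coordinates). Camera axes: x right, y down, z forward; pixel columns grow to the right and rows downward; lengths in m; the calibration is good to about 2 mm. A picture is of the moment at which its call begins. get_calibration takes no time and is no camera call.
- bot.hand_in(): hands the job in, once; it reports no verdict.
Trained networks look in the newest picture that a camera, given by its name, has taken for a name from the list of things; names that differ only in an ending like _2 or _b are one class to them, and where a whole thing is asked for, a point or a joint stands for the part that bears it (a point fixed in the world has none). Each returns a list of dicts, best first, with "p" (0 to 1); they miss things now and then, are a little off and sometimes report something else, mostly with a low value. They report only what shows in the picture. A call takes as long as a camera call. They do not tell look-alikes from the thing itself.
- optics.recognise(label, camera): "box" ([centre column, centre row, width, height] in pixels, round what is visible of it).
- optics.cut_out(label, camera): "mask" (384x512 bool, what is visible of it) and "box" ([centre column, centre row, width, height] in pixels, round what is visible of it).
- optics.spot_point(label, camera): "xy" ([column, row] in pixels: a listed point, or the origin of a listed thing).
The state is a dict: "t": time; "joint_positions": joint angles; "qvel": joint speeds; "joint_torque": joint torques, N m; "ee_pos": TCP position; "eef_rot": TCP orientation; "ft_force": force on the tool from outside, world axes, zero at the start; "moment": the same for the moment, N m; "grip_width": finger opening in m.
Only numpy, scipy, OpenCV 4.12 (cv2) and the standard library are available. Lean on these libraries where they do the work, as an engineer would, in place of code of your own. Each camera call takes 0.05 s, during which the arm holds its last target.

## Task

With the fingertips only, push the steel conveyor roller up the ramp of the blue stand, over the crest and right against the stop plate at the top; push it steadily, so that it neither shoots ahead nor runs back down, and do not lift it. Then push the red knob of the side bolt fully in, so that the pin stands behind the roller. Leave the loose parts on the desk where they are, and finish with the hand clear.

Things in the scene. Friction and masses are not known exactly. Their poses are not given: they have to be found in the camera images.
- ramp: Blue and black ramp stand, fixed to the desk, 252 mm long (x), 124 mm wide (y); its place and yaw vary. Origin: centre of its underside, on the desk top; x points up the ramp, y to the left as one looks up it, z up (this is the ramp frame). The dark steel running surface is 100 mm wide about y = 0; blue rails at y = +-50 to +-58 mm stand 9 mm above it all along
- foot (a point): Lower end of the running surface, at ramp x = -117, y = 0, height 8 mm, where it meets the lip that holds the roller at first (lip 8 mm thick, top 17 mm high). From here the surface climbs straight at 7 degrees to the crest
- crest (a point): Crest of the running surface: ramp x = 70, y = 0, height 31 mm. Beyond it the surface falls at 6 degrees to the stop
- stop (a point): Point on the face of the blue stop plate that the roller must touch: ramp x = 117, y = 0, height 54 mm. The plate's top is 63 mm high
- housing (a point): Middle of the top of the grey housing that guides the bolt, right of the ramp: ramp x = 59, y = -71, height 67 mm; 24 mm along x, 26 mm along y (y = -58 to -84 mm, a collar to -87 mm)
- roller: Loose steel roller, 50 mm in diameter, 92 mm long, orange band near each end, black end faces, 0.2 to 0.4 kg; lies across the ramp. Origin: middle of its axis; y along the axis; x, z turn with it. Ramp frame: at first x = -100, height 35 mm, on the lip; at the stop x = 92, height 54 mm. Let go short of the crest it runs back down; past it, it rolls to the stop and stays
- bolt (a joint): Travel of the bolt in m: 0 to 0.004 at first (drawn), 0.028 fully in. Slides along ramp +y, takes 1 to 2 N, no spring: stays where left. Its pin, 10 mm in diameter, lies along y at ramp x = 59, height 54 mm; drawn, it is clear of the roller's way; fully in, its tip is at y = -28 mm, just behind a roller at the stop. A roller short of the stop blocks it
- bolt_knob (a point): Centre of the outer face of the bolt's red knob, a disc 28 mm in diameter and 10 mm thick on the right of the ramp (outer face at ramp x = 59, y = -130, height 54 mm when drawn; it moves with the bolt). Push it along ramp +y
- wheel: Small orange cam wheel lying loose on the desk, 21 mm in diameter, 10 mm high; origin at the centre of its underside. Leave it alone
- piston: Purple moulded piston standing loose on the desk, 23 mm in diameter, 40 mm high; origin at the centre of its underside. Leave it alone
- gear: Small dark gear with a grey hub lying loose on the desk, 24 mm in diameter, 14 mm high; origin at the centre of its underside. Leave it alone
Not all that is in view belongs to the job. What is shaped like the roller but purple is not meant.

How it is judged:
On the way, in this order (a step that is already met when the one before it is completed fails the run):
1. the roller lies against the stop while the bolt is still drawn (x of roller in the frame of ramp between 0.087 and 0.097 m and y of roller in the frame of ramp between -0.012 and 0.012 m and z of roller in the frame of ramp between 0.049 and 0.059 m and angle between the y axis of roller and the y axis of ramp, either way round below 0.12 rad and value of joint bolt below 0.01 m), for 0.2 s.
2. the bolt is pushed fully in (value of joint bolt above 0.024 m), for 0.2 s.
At the end, for the whole second after the job is handed in: The roller lies at rest against the stop (axis within 5 mm of its place there in x and height, 12 mm sideways, square to the ramp within 0.12 rad) and the bolt is in by more than 24 of its 28 mm (x of roller in the frame of ramp between 0.087 and 0.097 m and y of roller in the frame of ramp between -0.012 and 0.012 m and z of roller in the frame of ramp between 0.049 and 0.059 m and angle between the y axis of roller and the y axis of ramp, either way round below 0.12 rad and linear speed of roller below 0.02 m/s and value of joint bolt above 0.024 m); the robot touches nothing.
It fails at once if the roller shoots ahead or runs back (faster than 0.35 m/s) (linear speed of roller above 0.35 m/s).
It fails at once if the roller is lifted (axis more than 12 mm above the highest point of its way) (height (world z) of roller above 0.068 m).
It fails at once if the wheel is disturbed (moved more than 20 mm) (distance of wheel from where it was at the start of the episode above 0.02 m).
It fails at once if the piston is disturbed (moved more than 20 mm) (distance of piston from where it was at the start of the episode above 0.02 m).
It fails at once if the gear is disturbed (moved more than 20 mm) (distance of gear from where it was at the start of the episode above 0.02 m).
It also fails if it takes over 54 s, if anything falls off the work surface, if the arm or the gripper's body presses on something with over 40 N, if the wrist force passes 120 N, or if a joint passes its speed limit or range.

## Working session

There is one attempt and no reset: what is moved stays moved. The work goes in short steps, Python scripts to look and compute and a tool call to move; the robot and the scene stay as the last step left them, time stands still between calls to the robot, and variables do not carry over. Pictures are saved under pics/ and viewed, and the job is handed in when it is done.

Besides the shell and the picture viewer there is one more tool, called after "Emit:" in YAML: its name, and indented under it one key for each argument. jog_arm: Moves the arm, as the interface text tells. Its arguments: {"type":"object","properties":{"deltas":{"type":"array","items":{"type":"array"}},"fingers":{"type":"number"},"force":{"type":"number"}},"required":["deltas"]}

```bash
mkdir -p pics; ls; python3 - <<'E'
from bench import read_state, optics, bot
import cv2
s=read_state(); print(s)
for n in("scene","top"):
    im=optics.camera(n); cv2.imwrite(f"pics/{n}0.png",im[:,:,::-1]); c=optics.get_calibration(n); print(n,c)
    for l in("ramp","roller","bolt","wheel","piston","gear"):
        print(l,[(round(d['p'],2),[round(float(v)) for v in d['box']]) for d in optics.recognise(l,n)])
    for l in("foot","crest","stop","housing","bolt_knob","ramp","roller","wheel","piston","gear"):
        print(l,[(round(d['p'],2),[round(float(v),1) for v in d['xy']]) for d in optics.spot_point(l,n)])
E
```

```text
pics
{'t': 0.0, 'joint_positions': array([ 1.14600068,  0.3991985 ,  0.0450315 ,  1.53788193, -0.01870209,
        1.20693883, -0.05070044]), 'qvel': array([-1.79011551e-03, -1.52294330e-03,  4.85866996e-04,  3.82833526e-05,
       -6.56195601e-04,  5.64061518e-04, -1.02063358e-03]), 'joint_torque': array([ 8.58212957e-05, -4.75125575e+01,  1.36489827e+00, -2.54221004e+01,
        1.16326689e-02,  9.32816067e-03,  9.30677061e-06]), 'ee_pos': array([ 0.20786065, -0.61519988,  0.23825837]), 'eef_rot': array([-2.55154674,  1.83100224,  0.00267606]), 'ft_force': array([-0.07100298, -0.0928883 ,  0.71592384]), 'moment': array([-0.00373068, -0.02818778,  0.00392421]), 'grip_width': 0.08547649004976336}
scene {'fov_y': 53.211201630992484, 'cx': 258.2242795720939, 'cy': 192.37528819190138, 'k1': -0.12312194553021563, 'pose': array([[-0.5970264 , -0.5566978 ,  0.57762188, -0.02380889],
       [-0.80217633,  0.42192844, -0.42248021,  0.28678442],
       [-0.00852129, -0.71558644, -0.69847221,  0.70871137],
       [ 0.        ,  0.        ,  0.        ,  1.        ]])}
ramp [(0.88, [298, 171, 8
[... 917 characters left out ...]
    ,  0.        ,  0.        ,  1.        ]])}
ramp [(0.63, [316, 191, 66, 89])]
roller [(0.87, [252, 245, 33, 26]), (0.71, [344, 176, 12, 3]), (0.62, [304, 224, 35, 16])]
bolt [(0.63, [342, 177, 12, 9]), (0.28, [186, 251, 7, 4]), (0.22, [314, 190, 65, 80])]
wheel [(0.55, [159, 243, 5, 7])]
piston []
gear [(0.49, [186, 250, 5, 3]), (0.44, [316, 193, 66, 87])]
foot [(0.87, [299.8, 233.0])]
crest [(0.62, [305.1, 170.1])]
stop [(0.78, [308.1, 152.3])]
housing [(0.57, [327.4, 172.9])]
bolt_knob [(0.51, [348.9, 177.9])]
ramp [(0.93, [303.5, 195.5])]
roller [(0.79, [251.2, 242.5]), (0.62, [304.1, 225.3])]
wheel [(0.63, [159.8, 239.9])]
piston [(0.55, [212.8, 253.7])]
gear [(0.56, [186.7, 252.0])]
```

```bash
python3 - <<'E'
import cv2
a=cv2.imread("pics/scene0.png"); b=cv2.imread("pics/top0.png")
cv2.imwrite("pics/c1.png",cv2.resize(a[100:320,150:400],None,fx=3,fy=2.7,interpolation=cv2.INTER_CUBIC))
cv2.imwrite("pics/c2.png",cv2.resize(b[120:280,140:380],None,fx=3.3,fy=3.3,interpolation=cv2.INTER_CUBIC))
E
```

```text
(no output)
```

View pics/c1.png

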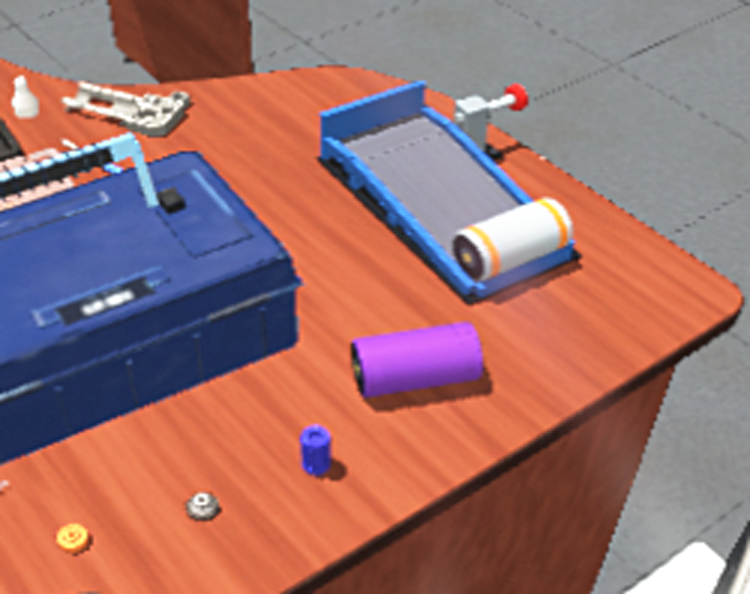

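View pics/c2.png

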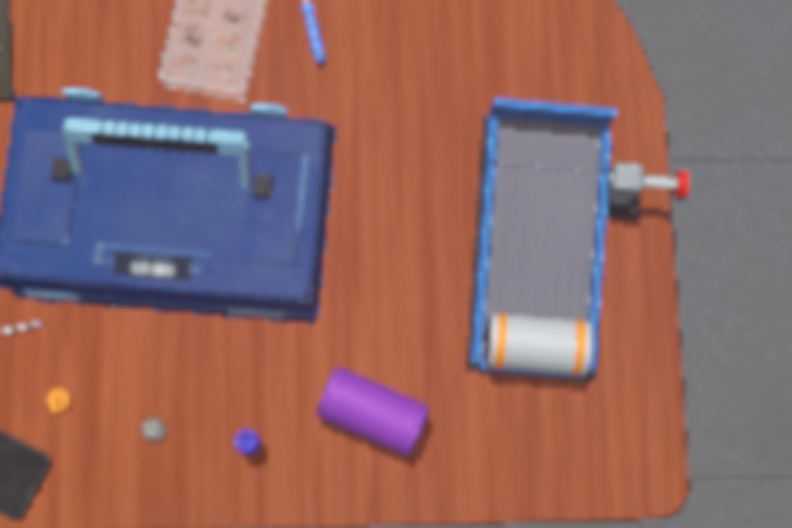

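View pics/scene0.png

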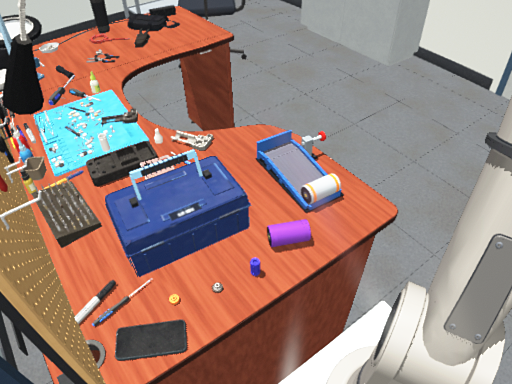

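The steel roller with orange bands is at scene (320,190) and top (304,225). The purple look-alike at scene (288,234) and top (251,244) is not meant. The ramp goes up away from the robot, with its foot at top (300,233), its stop at (308,152) and the red knob at (349,178). Next I fit the ramp pose.

```bash
cat > h.py <<'E'
import numpy as np, cv2
from bench import read_state, optics, bot
from scipy.optimize import least_squares
from scipy.spatial.transform import Rotation as R
def proj(P,n):
    c=optics.get_calibration(n); f=192/np.tan(np.radians(c['fov_y']/2)); T=np.linalg.inv(c['pose'])
    P=np.atleast_2d(P)@T[:3,:3].T+T[:3,3]; s=P[:,:2]/P[:,2:]; r2=(s**2).sum(1,keepdims=True)
    return s*(1+c['k1']*r2)*f+[c['cx'],c['cy']]
def w(q,p):
    p=np.atleast_2d(p); c,s=np.cos(q[2]),np.sin(q[2])
    return np.c_[q[0]+c*p[:,0]-s*p[:,1],q[1]+s*p[:,0]+c*p[:,1],p[:,2]]
E
python3 - <<'E'
from h import *
M={'foot':(-.117,0,.008),'crest':(.07,0,.031),'stop':(.117,0,.054),'housing':(.059,-.071,.067),'bolt_knob':(.059,-.128,.054),'roller':(-.1,0,.035)}
obs=[('scene','crest',284,153),('scene','stop',275.5,138.9),('scene','housing',307,133.1),('scene','bolt_knob',321,134.8),('scene','roller',319.7,190.8),
('top','foot',299.8,233),('top','crest',305.1,170.1),('top','stop',308.1,152.3),('top','housing',327.4,172.9),('top','bolt_knob',348.9,177.9),('top','roller',304.1,225.3)]
# hand-read stop-plate top corners
M['pl']=(.121,.06,.063);M['pr']=(.121,-.06,.063)
obs+=[('top','pl',290.6,150),('top','pr',326.7,153.5)]
def res(q): return np.concatenate([(proj(w(q,M[l]),n)[0]-[u,v]) for n,l,u,v in obs])
b=least_squares(res,[.6,-.25,0],loss='soft_l1'); q=b.x
r=res(q).reshape(-1,2)
for o,e in zip(obs,r): print(o,e.round(1))
print(q,np.degrees(q[2])); np.save('q.npy',q)
for l in M: print(l,w(q,M[l]).round(4))
# overlay
for n in('scene','top'):
    im=cv2.imread(f'pics/{n}0.png'); K=4
    u0,v0=(235,110) if n=='scene' else (265,135)
    cr=cv2.resize(im[v0:v0+115,u0:u0+120],None,fx=K*1.2,fy=K*1.2,interpolation=cv2.INTER_CUBIC);K*=1.2
    L=[[(-.117,.05,.017),(.07,.05,.031+.0),(.117,.05,.026)],[(-.117,-.05,.008),(.07,-.05,.031),(.117,-.05,.026)],[(-.126,.062,0),(.126,.062,0),(.126,-.062,0),(-.126,-.062,0),(-.126,.062,0)],[(.117,.06,.063),(.117,-.06,.063)],
      [(.047,-.058,.067),(.071,-.058,.067),(.071,-.084,.067),(.047,-.084,.067),(.047,-.058,.067)],[(.059,-.087,.054),(.059,-.13,.054)],[(-.1,-.046,.035),(-.1,.046,.035)]]
    for l in L:
        p=((proj(w(q,l),n)-[u0,v0]+.5)*K).astype(np.int32); cv2.polylines(cr,[p],False,(0,255,0),1)
    cv2.imwrite(f'pics/ov_{n}.png',cr)
E
```

```text
('scene', 'crest', 284, 153) [-0.2  0.5]
('scene', 'stop', 275.5, 138.9) [-0.3 -0.5]
('scene', 'housing', 307, 133.1) [0.5 4.5]
('scene', 'bolt_knob', 321, 134.8) [2.2 0.5]
('scene', 'roller', 319.7, 190.8) [ 0.4 -2.6]
('top', 'foot', 299.8, 233) [ 0.6 -2.6]
('top', 'crest', 305.1, 170.1) [0.3 0.4]
('top', 'stop', 308.1, 152.3) [-0.6  1.7]
('top', 'housing', 327.4, 172.9) [2.6 0.2]
('top', 'bolt_knob', 348.9, 177.9) [-1.6 -1.9]
('top', 'roller', 304.1, 225.3) [-2.1 -1.4]
('top', 'pl', 290.6, 150) [-1.8  0. ]
('top', 'pr', 326.7, 153.5) [0.6 0.3]
[ 0.54983119 -0.26687233 -0.11417194] -6.5415700972348185
foot [[ 0.4336 -0.2535  0.008 ]]
crest [[ 0.6194 -0.2748  0.031 ]]
stop [[ 0.6661 -0.2802  0.054 ]]
housing [[ 0.6004 -0.3441  0.067 ]]
bolt_knob [[ 0.5939 -0.4008  0.054 ]]
roller [[ 0.4505 -0.2555  0.035 ]]
pl [[ 0.6769 -0.221   0.063 ]]
pr [[ 0.6632 -0.3403  0.063 ]]
```

View pics/ov_top.png

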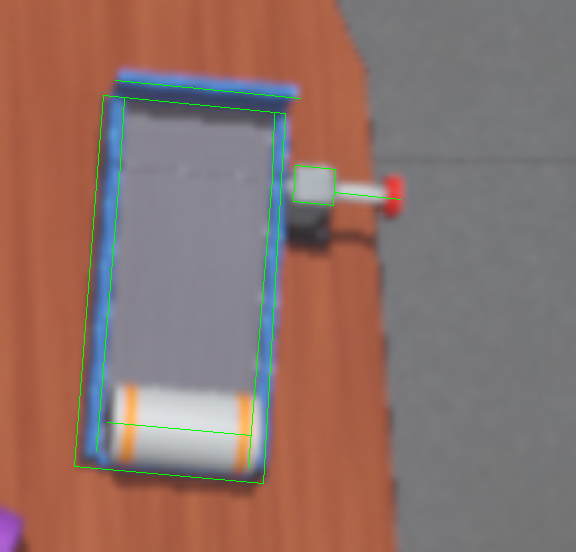

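View pics/ov_scene.png

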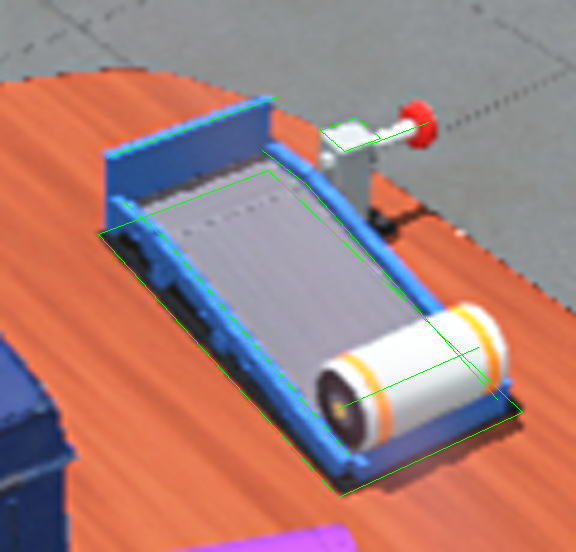

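```bash
cat > fit.py <<'E'
from h import *
M={'foot':(-.117,0,.008),'crest':(.07,0,.031),'stop':(.117,0,.054),'housing':(.059,-.071,.067),'knobc':(.059,-.123,.054),'roller':(-.1,0,.035),'rollend':(-.1,.046,.035),
'rl':(-.117,.054,.018),'rr':(-.117,-.054,.018),'cl':(.07,.054,.04),'cr':(.07,-.054,.04),'pl':(.117,.06,.063),'pr':(.117,-.06,.063)}
def t(u,v):return u/4.8+265-.4,v/4.8+135-.4
def s(u,v):return u/4.8+235-.4,v/4.8+110-.4
obs=[('scene','crest',284,153),('scene','stop',275.5,138.9),
('top','crest',305.1,170.1),('top','stop',308.1,152.3),
('top','rl',*t(95,450)),('top','rr',*t(257,462)),('top','cl',*t(119,165)),('top','cr',*t(281,180)),('top','pl',*t(118,79)),('top','pr',*t(299,98)),('top','housing',*t(314,186)),('top','knobc',*t(393,195)),('top','roller',*t(188,424)),
('scene','rollend',*s(342,411)),('scene','pl',*s(107,157)),('scene','pr',*s(272,101)),('scene','housing',*s(350,136)),('scene','knobc',*s(417,124)),('scene','rl',*s(352,462)),('scene','rr',*s(500,392))]
def res(q): return np.concatenate([(proj(w(q[:3],M[l]),n)[0]+(q[3:5] if n=='top' else q[5:7])-[u,v]) for n,l,u,v in obs]+[np.array(q[3:])/1.])
b=least_squares(res,[.6,-.25,0,0,0,0,0],loss='soft_l1'); q=b.x
r=res(q)[:-4].reshape(-1,2)
for o,e in zip(obs,r): print(o[:2],e.round(1))
print(q.round(4),np.degrees(q[2])); np.save('q.npy',q[:3])
E
python3 fit.py
```

```text
('scene', 'crest') [-0.2  0.9]
('scene', 'stop') [-0.5 -0. ]
('top', 'crest') [0.6 0.2]
('top', 'stop') [-0.4  1.5]
('top', 'rl') [-0.2  0.1]
('top', 'rr') [0.8 0.5]
('top', 'cl') [-0.4 -0.9]
('top', 'cr') [ 0.2 -1. ]
('top', 'pl') [-0.3  0.2]
('top', 'pr') [ 0.5 -0.3]
('top', 'housing') [ 0.3 -0.6]
('top', 'knobc') [-0.4  0.1]
('top', 'roller') [-1.1  0.8]
('scene', 'rollend') [-0.1 -0.2]
('scene', 'pl') [0.  0.6]
('scene', 'pr') [ 1.2 -0.6]
('scene', 'housing') [-0.1  0. ]
('scene', 'knobc') [0.1 0.7]
('scene', 'rl') [-1.3 -0.7]
('scene', 'rr') [ 1.4 -1.6]
[ 0.5493 -0.2674 -0.1064  0.3056 -0.3041 -0.1286  0.4007] -6.098776132227584
```

```bash
cat >> h.py <<'E'
def status(target=None):
    """tool pose in ramp frame; optional target (rx,ry,z) -> shift in tool axes cm"""
    q=np.load('q.npy'); s=read_state(); T=R.from_rotvec(s['eef_rot']).as_matrix(); p=s['ee_pos']
    c,n=np.cos(q[2]),np.sin(q[2]); Rr=np.array([[c,-n,0],[n,c,0],[0,0,1]])
    rp=Rr.T@(p-[q[0],q[1],0])
    print('t %.2f'%s['t'],'ramp tcp mm',(rp*1000).round(1),'F(ramp)',(Rr.T@s['ft_force']).round(1),'w %.3f'%s['grip_width'],'j7 %.2f'%s['joint_positions'][6])
    A=Rr.T@T; print(' tool x,y,z in ramp:',A[:,0].round(3),A[:,1].round(3),A[:,2].round(3),'yaw of tool x deg %.1f'%np.degrees(np.arctan2(A[1,0],A[0,0])))
    if target is not None:
        print(' to target, tool cm',(A.T@(np.array(target)/1000-rp)*100).round(2))
E
python3 -c "
from h import *
status((-155,0,110)); print(R.from_rotvec(read_state()['eef_rot']).as_matrix().round(3))"
```

```text
t 1.70 ramp tcp mm [-302.3 -382.8  239.3] F(ramp) [-0.2 -0.9  0.3] w 0.085 j7 -0.05
 tool x,y,z in ramp: [ 0.419 -0.908  0.   ] [-0.908 -0.419  0.   ] [ 0. -0. -1.] yaw of tool x deg -65.2
 to target, tool cm [-28.59 -29.41  12.93]
[[ 0.32  -0.947  0.   ]
 [-0.947 -0.32  -0.   ]
 [ 0.     0.    -1.   ]]
```

Emit:
jog_arm:
  deltas:
    - [[-2.8,-2.9,0],6.2]
    - [[-2.8,-2.9,0],6.2]
    - [[-2.8,-2.9,0],6.2]
    - [[-2.8,-2.9,0],6.2]
  fingers: 130
  force: 40

```text
t: 2.03
ee_pos: [0.2952, -0.4938, 0.2377]
eef_rot: [2.05, -2.369, 0.0]
ft_force: [0.9, -0.6, -0.3]
grip_width: 0.0417
```

```bash
python3 -c "
from h import *
status((-155,0,110))"
```

```text
t 2.03 ramp tcp mm [-228.6 -252.2  237.7] F(ramp) [ 1.  -0.5 -0.3] w 0.042 j7 -0.75
 tool x,y,z in ramp: [-0.038 -0.999  0.006] [-0.999  0.038  0.005] [-0.005 -0.006 -1.   ] yaw of tool x deg -92.2
 to target, tool cm [-25.56  -6.47  12.57]
```

Emit:
jog_arm:
  deltas:
    - [[-3.9,-1.2,0],-1]
    - [[-3.9,-1.2,0],-1]
    - [[-3.9,-1.2,0],0]
    - [[-3.9,-1.2,0.5],0]
    - [[-3.9,-0.5,1],0]

```text
t: 2.45
ee_pos: [0.3782, -0.3036, 0.2238]
eef_rot: [2.092, -2.336, 0.017]
ft_force: [1.3, 0.3, 0.2]
grip_width: 0.0421
```

```bash
python3 -c "
from h import *
status((-155,0,110))"
```

```text
t 2.45 ramp tcp mm [-166.3  -54.2  223.8] F(ramp) [1.3 0.5 0.2] w 0.042 j7 -1.11
 tool x,y,z in ramp: [-0.004 -1.     0.012] [-1.     0.004 -0.004] [ 0.004 -0.012 -1.   ] yaw of tool x deg -90.2
 to target, tool cm [-5.55 -1.06 11.32]
```

Emit:
jog_arm:
  deltas:
    - [[-2.5,0,2],0]
    - [[-2,0,3],0]
    - [[-1,0,3],0]
    - [[0,0,1],0]
    - [[0,0,0],0]

```text
t: 2.87
ee_pos: [0.3897, -0.2362, 0.1318]
eef_rot: [2.118, -2.32, 0.024]
ft_force: [0.1, 0.2, 1.0]
grip_width: 0.0418
```

```bash
python3 - <<'E'
from h import *
status((-155,0,35))
for n in('scene','top'):
    im=optics.camera(n); u0,v0=(220,100) if n=='scene' else (225,140)
    cv2.imwrite(f'pics/{n}1.png',cv2.resize(im[v0:v0+150,u0:u0+150,::-1],None,fx=4,fy=4,interpolation=cv2.INTER_CUBIC))
E
```

```text
t 2.87 ramp tcp mm [-162.    14.1  131.8] F(ramp) [0.1 0.2 1. ] w 0.042 j7 -1.25
 tool x,y,z in ramp: [ 0.015 -1.     0.011] [-1.    -0.015 -0.011] [ 0.011 -0.01  -1.   ] yaw of tool x deg -89.1
 to target, tool cm [ 1.32 -0.57  9.7 ]
```

View pics/scene1.png

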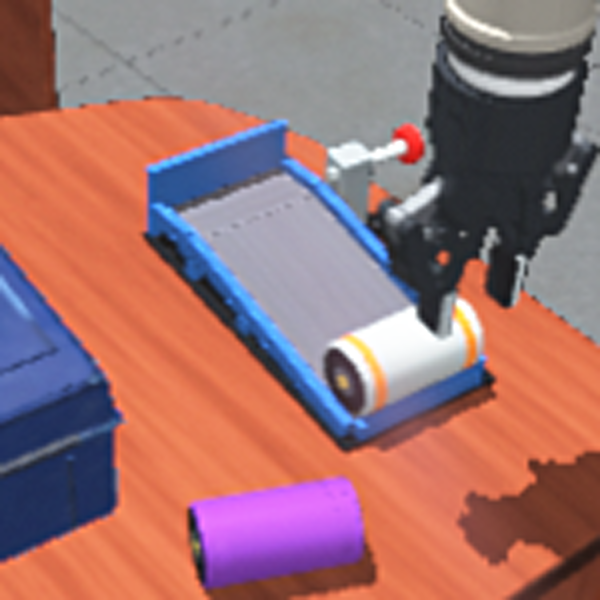

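View pics/top1.png

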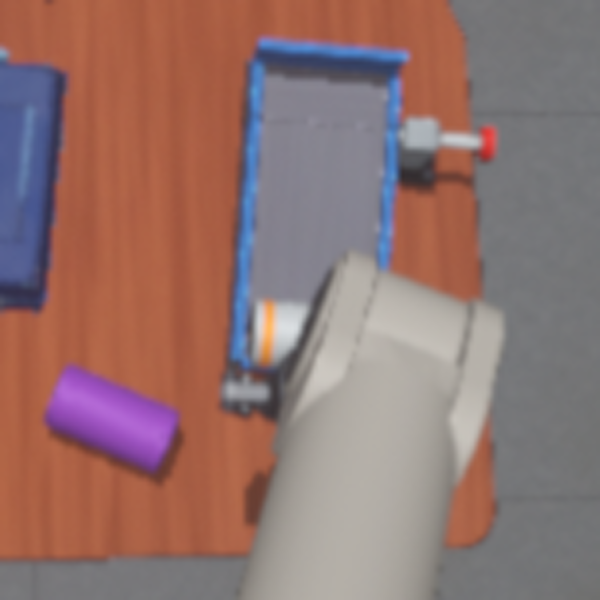

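Emit:
jog_arm:
  deltas:
    - [[0.6,-0.2,2.5],0.9]
    - [[0.5,-0.2,3],0]
    - [[0.2,-0.2,2.5],0]
    - [[0,0,1.2],0]
    - [[0,0,0],0]

```text
t: 3.38
ee_pos: [0.4049, -0.2621, 0.0475]
eef_rot: [-2.084, 2.342, -0.061]
ft_force: [0.2, -0.1, -0.2]
grip_width: 0.0419
```

```bash
python3 - <<'E'
from h import *
status((-150,0,32))
E
```

```text
t 3.38 ramp tcp mm [-144.2  -10.1   47.5] F(ramp) [ 0.2 -0.1 -0.2] w 0.042 j7 -1.28
 tool x,y,z in ramp: [-0.01  -1.     0.022] [-0.999  0.01  -0.033] [ 0.033 -0.022 -0.999] yaw of tool x deg -90.6
 to target, tool cm [-1.04  0.64  1.51]
```

Emit:
jog_arm:
  deltas:
    - [[-0.3,0.3,0.5],0]
    - [[-0.3,0.2,0.5],0]
    - [[-0.3,0.1,0.5],0]
    - [[0,0,0],0]

```text
t: 3.72
ee_pos: [0.403, -0.2559, 0.0352]
eef_rot: [-2.078, 2.345, -0.074]
ft_force: [-0.3, 0.1, -0.5]
grip_width: 0.0421
```

```bash
python3 - <<'E'
from h import *
status((-140,0,32))
for n in('scene',):
    im=optics.camera(n); u0,v0=(220,100) if n=='scene' else (225,140)
    cv2.imwrite(f'pics/{n}2.png',cv2.resize(im[v0:v0+150,u0:u0+150,::-1],None,fx=4,fy=4,interpolation=cv2.INTER_CUBIC))
E
```

```text
t 3.72 ramp tcp mm [-146.7   -4.1   35.2] F(ramp) [-0.3  0.1 -0.5] w 0.042 j7 -1.30
 tool x,y,z in ramp: [-0.015 -1.     0.026] [-0.999  0.014 -0.041] [ 0.04  -0.026 -0.999] yaw of tool x deg -90.8
 to target, tool cm [-0.43 -0.65  0.34]
```

View pics/scene2.png

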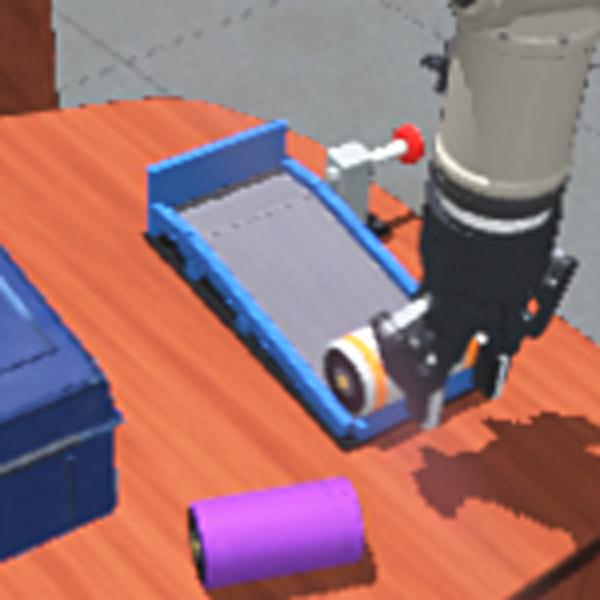

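Emit:
jog_arm:
  deltas:
    - [[-0.2,-0.4,0.1],0]
    - [[-0.2,-0.4,0.1],0]
    - [[0,-0.3,0],0]
    - [[0,0,0],0]

```text
t: 4.1
ee_pos: [0.4173, -0.2538, 0.0358]
eef_rot: [-2.077, 2.343, -0.081]
ft_force: [0.1, 0.5, 0.1]
grip_width: 0.0418
```

```bash
python3 - <<'E'
from h import *
status((-126,0,35))
E
```

```text
t 4.10 ramp tcp mm [-132.7   -0.5   35.8] F(ramp) [0.  0.5 0.1] w 0.042 j7 -1.32
 tool x,y,z in ramp: [-0.014 -1.     0.027] [-0.999  0.013 -0.045] [ 0.044 -0.028 -0.999] yaw of tool x deg -90.8
 to target, tool cm [-0.06 -0.66  0.11]
```

Emit:
jog_arm:
  deltas:
    - [[0,-0.3,0.1],0]
    - [[0,-0.4,0],0]
    - [[0,-0.4,0],0]
    - [[0,-0.4,0],0]
    - [[0,0,0],0]

```text
t: 4.52
ee_pos: [0.4324, -0.2554, 0.0351]
eef_rot: [-2.079, 2.344, -0.077]
ft_force: [0.3, -1.8, -0.7]
grip_width: 0.0419
```

```bash
python3 - <<'E'
from h import *
status((-106,0,37))
for n in('scene',):
    im=optics.camera(n); u0,v0=(220,100) if n=='scene' else (225,140)
    cv2.imwrite(f'pics/{n}3.png',cv2.resize(im[v0:v0+150,u0:u0+150,::-1],None,fx=4,fy=4,interpolation=cv2.INTER_CUBIC))
E
```

```text
t 4.52 ramp tcp mm [-117.5   -0.5   35.1] F(ramp) [ 0.5 -1.8 -0.7] w 0.042 j7 -1.33
 tool x,y,z in ramp: [-0.014 -1.     0.027] [-0.999  0.013 -0.041] [ 0.041 -0.027 -0.999] yaw of tool x deg -90.8
 to target, tool cm [-0.06 -1.15 -0.15]
```

View pics/scene3.png

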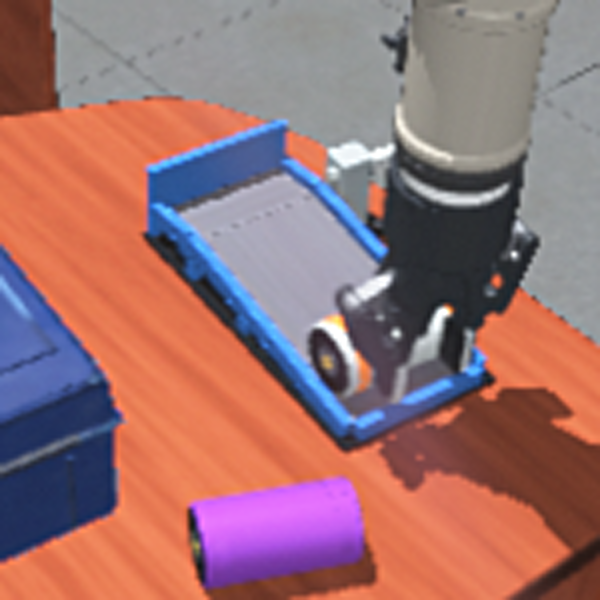

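Emit:
jog_arm:
  deltas:
    - [[0,-0.5,-0.05],-0.4]
    - [[0,-0.5,-0.05],-0.4]
    - [[0,-0.5,-0.05],0]
    - [[0,-0.5,-0.05],0]
    - [[0,-0.5,-0.05],0]

```text
t: 4.98
ee_pos: [0.4564, -0.2587, 0.0384]
eef_rot: [-2.096, 2.333, -0.072]
ft_force: [-1.9, 0.5, 1.5]
grip_width: 0.0423
```

```bash
python3 - <<'E'
from h import *
status((-50,0,45))
E
```

```text
t 4.98 ramp tcp mm [-93.2  -1.3  38.4] F(ramp) [-1.9  0.3  1.5] w 0.042 j7 -1.34
 tool x,y,z in ramp: [-0.001 -1.     0.027] [-0.999 -0.    -0.037] [ 0.037 -0.027 -0.999] yaw of tool x deg -90.0
 to target, tool cm [-0.11 -4.35 -0.51]
```

Emit:
jog_arm:
  deltas:
    - [[0,-0.6,-0.05],0]
    - [[0,-0.6,-0.05],0]
    - [[0,-0.6,-0.05],0]
    - [[0,-0.6,-0.05],0]
    - [[0,-0.6,-0.05],0]

```text
t: 5.4
ee_pos: [0.4898, -0.2623, 0.0425]
eef_rot: [-2.096, 2.333, -0.072]
ft_force: [-2.3, -0.9, 1.7]
grip_width: 0.042
```

```bash
python3 - <<'E'
from h import *
status((-50,0,45))
for n in('scene','top'):
    im=optics.camera(n); u0,v0=(220,100) if n=='scene' else (225,130)
    cv2.imwrite(f'pics/{n}4.png',cv2.resize(im[v0:v0+150,u0:u0+150,::-1],None,fx=4,fy=4,interpolation=cv2.INTER_CUBIC))
E
```

```text
t 5.40 ramp tcp mm [-59.7  -1.3  42.5] F(ramp) [-2.2 -1.1  1.7] w 0.042 j7 -1.36
 tool x,y,z in ramp: [-0.001 -1.     0.028] [-0.999 -0.    -0.037] [ 0.037 -0.028 -0.999] yaw of tool x deg -90.1
 to target, tool cm [-0.12 -0.98 -0.22]
```

View pics/scene4.png

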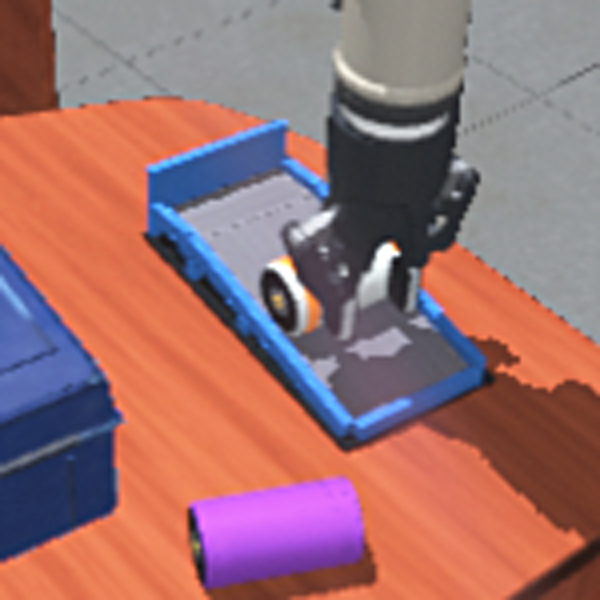

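View pics/top4.png

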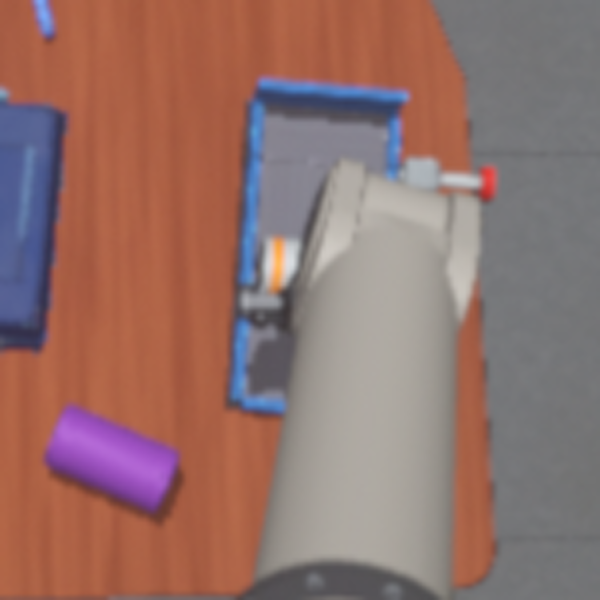

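Emit:
jog_arm:
  deltas:
    - [[0,-0.6,-0.06],0]
    - [[0,-0.6,-0.06],0]
    - [[0,-0.6,-0.06],0]
    - [[0,-0.6,-0.06],0]
    - [[0,-0.6,-0.06],0]
  fingers: 150

```text
t: 5.92
ee_pos: [0.5211, -0.2651, 0.0466]
eef_rot: [-2.097, 2.333, -0.07]
ft_force: [-1.3, 0.5, 1.1]
grip_width: 0.0354
```

```bash
python3 - <<'E'
from h import *
status((-20,0,45))
E
```

```text
t 5.92 ramp tcp mm [-28.3  -0.7  46.6] F(ramp) [-1.3  0.3  1.1] w 0.035 j7 -1.37
 tool x,y,z in ramp: [-0.    -1.     0.027] [-0.999 -0.001 -0.036] [ 0.036 -0.027 -0.999] yaw of tool x deg -90.0
 to target, tool cm [-0.07 -0.82  0.19]
```

Emit:
jog_arm:
  deltas:
    - [[0,-0.6,-0.06],0]
    - [[0,-0.6,-0.06],0]
    - [[0,-0.6,-0.06],0]
    - [[0,-0.5,-0.06],0]
    - [[0,-0.5,-0.06],0]

```text
t: 6.33
ee_pos: [0.5525, -0.2682, 0.0511]
eef_rot: [-2.097, 2.332, -0.071]
ft_force: [-1.5, -0.5, 1.4]
grip_width: 0.0354
```

```bash
python3 - <<'E'
from h import *
status((34,0,56))
for n in('scene','top'):
    im=optics.camera(n); u0,v0=(220,100) if n=='scene' else (225,130)
    cv2.imwrite(f'pics/{n}5.png',cv2.resize(im[v0:v0+150,u0:u0+150,::-1],None,fx=4,fy=4,interpolation=cv2.INTER_CUBIC))
E
```

```text
t 6.33 ramp tcp mm [ 3.2 -0.5 51.1] F(ramp) [-1.5 -0.6  1.4] w 0.035 j7 -1.39
 tool x,y,z in ramp: [ 0.    -1.     0.027] [-0.999 -0.001 -0.036] [ 0.036 -0.027 -0.999] yaw of tool x deg -90.0
 to target, tool cm [-0.03 -3.09 -0.38]
```

View pics/scene5.png

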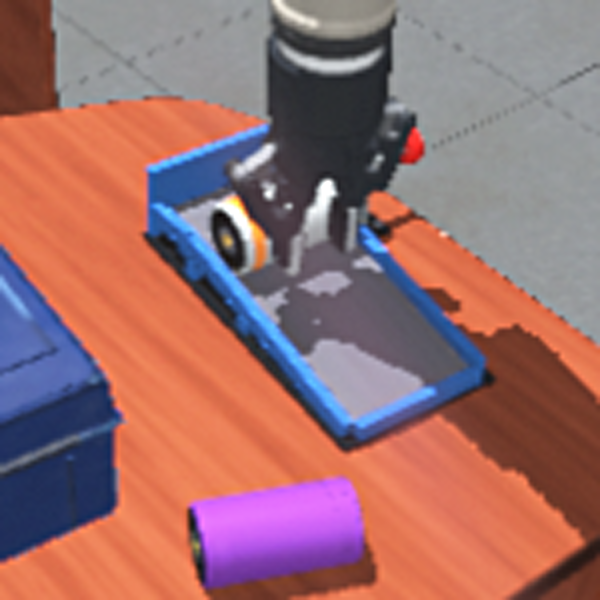

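Emit:
jog_arm:
  deltas:
    - [[0,-0.4,-0.06],0]
    - [[0,-0.4,-0.06],0]
    - [[0,-0.4,-0.06],0]
    - [[0,-0.4,-0.06],0]
    - [[0,-0.4,-0.06],0]

```text
t: 6.85
ee_pos: [0.573, -0.2703, 0.0549]
eef_rot: [-2.098, 2.333, -0.069]
ft_force: [-1.7, -0.4, 0.8]
grip_width: 0.0354
```

```bash
python3 - <<'E'
from h import *
status((36,0,57))
for n in('scene','top'):
    im=optics.camera(n); u0,v0=(220,100) if n=='scene' else (225,130)
    cv2.imwrite(f'pics/{n}6.png',cv2.resize(im[v0:v0+100,u0:u0+150,::-1],None,fx=4,fy=4,interpolation=cv2.INTER_CUBIC))
E
```

```text
t 6.85 ramp tcp mm [23.9 -0.4 54.9] F(ramp) [-1.7 -0.5  0.8] w 0.035 j7 -1.39
 tool x,y,z in ramp: [-0.    -1.     0.027] [-0.999 -0.001 -0.035] [ 0.035 -0.027 -0.999] yaw of tool x deg -90.0
 to target, tool cm [-0.03 -1.22 -0.17]
```

View pics/scene6.png

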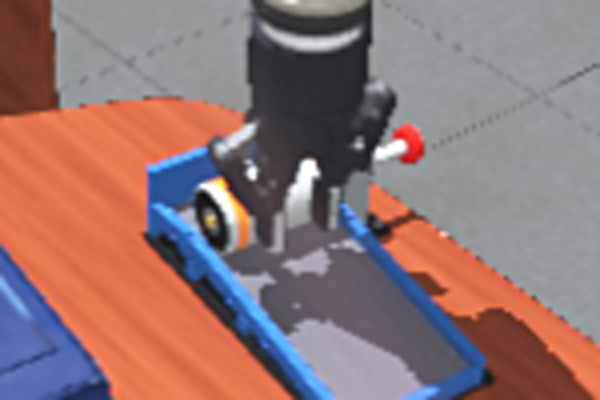

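View pics/top6.png

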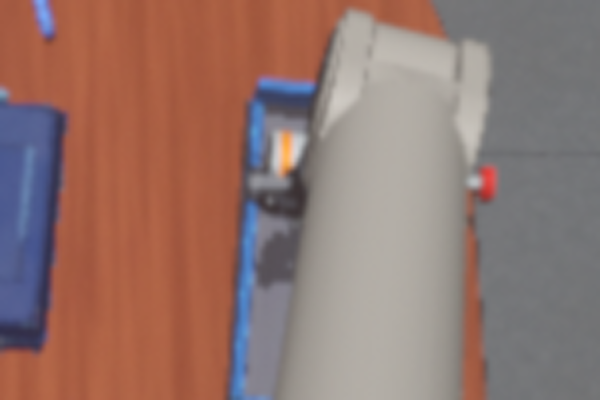

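Emit:
jog_arm:
  deltas:
    - [[0,-0.3,-0.06],0]
    - [[0,-0.3,-0.06],0]
    - [[0,-0.3,-0.06],0]
    - [[0,-0.3,-0.03],0]
    - [[0,0,0],0]

```text
t: 7.37
ee_pos: [0.5876, -0.2715, 0.058]
eef_rot: [-2.097, 2.331, -0.073]
ft_force: [-0.5, -0.4, 1.5]
grip_width: 0.0353
```

```bash
python3 - <<'E'
from h import *
status((36,0,57))
for n in('scene',):
    im=optics.camera(n); u0,v0=(220,100) if n=='scene' else (225,130)
    cv2.imwrite(f'pics/{n}7.png',cv2.resize(im[v0:v0+100,u0:u0+150,::-1],None,fx=4,fy=4,interpolation=cv2.INTER_CUBIC))
q=np.load('q.npy')
for x,z in((60,54.8),(70,56),(80,55),(92,54)): print(x,((proj(w(q,(x/1000,.046,z/1000)),'scene')-[220,100])*4).round())
E
```

```text
t 7.37 ramp tcp mm [38.6 -0.1 58. ] F(ramp) [-0.5 -0.4  1.5] w 0.035 j7 -1.40
 tool x,y,z in ramp: [ 0.    -1.     0.027] [-0.999 -0.001 -0.038] [ 0.039 -0.027 -0.999] yaw of tool x deg -90.0
 to target, tool cm [-0.01  0.26  0.09]
60 [[208. 216.]]
70 [[201. 207.]]
80 [[193. 201.]]
92 [[184. 193.]]
```

View pics/scene7.png

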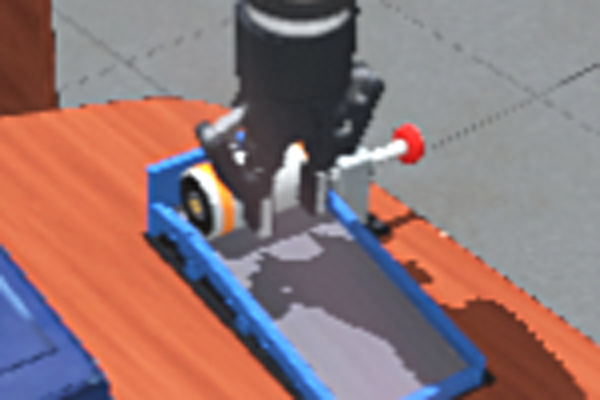

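Emit:
jog_arm:
  deltas:
    - [[0,-0.2,0],0]
    - [[0,0,0],0]
    - [[0,0,0],0]

```text
t: 7.67
ee_pos: [0.5902, -0.2717, 0.0581]
eef_rot: [-2.096, 2.33, -0.074]
ft_force: [0.2, 1.1, -0.1]
grip_width: 0.0353
```

```bash
python3 - <<'E'
from h import *
status((56,0,57))
for n in('scene',):
    im=optics.camera(n); u0,v0=(220,100) if n=='scene' else (225,130)
    cv2.imwrite(f'pics/{n}8.png',cv2.resize(im[v0:v0+100,u0:u0+150,::-1],None,fx=4,fy=4,interpolation=cv2.INTER_CUBIC))
E
```

```text
t 7.67 ramp tcp mm [41.1  0.1 58.1] F(ramp) [ 0.1  1.1 -0.1] w 0.035 j7 -1.40
 tool x,y,z in ramp: [ 0.    -1.     0.027] [-0.999 -0.001 -0.039] [ 0.039 -0.027 -0.999] yaw of tool x deg -90.0
 to target, tool cm [ 0.01 -1.48  0.16]
```

View pics/scene8.png

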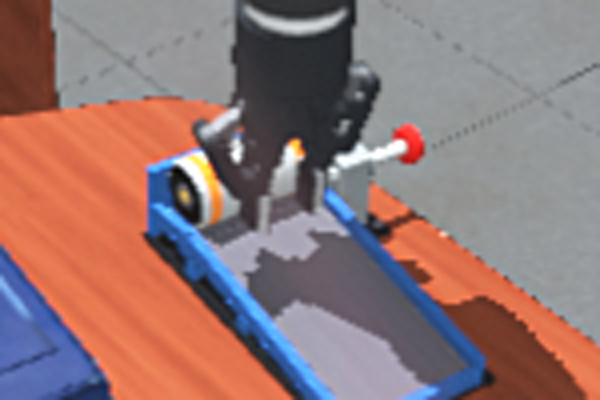

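Emit:
jog_arm:
  deltas:
    - [[0,1,-0.3],0]
    - [[0,1,-1.5],0]
    - [[0,0.5,-2],0]
    - [[0,0,-2],0]
    - [[0,0,-2],0]
  fingers: 255

```text
t: 8.13
ee_pos: [0.5539, -0.2645, 0.1316]
eef_rot: [2.101, -2.335, 0.054]
ft_force: [0.6, -0.5, -0.3]
grip_width: -0.0001
```

```bash
python3 - <<'E'
from h import *
status((59,-185,140))
E
```

```text
t 8.13 ramp tcp mm [  4.3   3.4 131.6] F(ramp) [ 0.7 -0.4 -0.3] w -0.000 j7 -1.37
 tool x,y,z in ramp: [ 0.001 -1.     0.023] [-1.    -0.001 -0.025] [ 0.025 -0.023 -0.999] yaw of tool x deg -90.0
 to target, tool cm [18.85 -5.47 -0.27]
```

Emit:
jog_arm:
  deltas:
    - [[2,0,-1],0]
    - [[3.5,-1,-0.5],0]
    - [[3.5,-1,0],0]
    - [[3.5,-1,0],0]
    - [[3,-1,0],0]

```text
t: 8.55
ee_pos: [0.5782, -0.4165, 0.16]
eef_rot: [-2.114, 2.315, -0.058]
ft_force: [1.0, -0.9, 0.5]
grip_width: -0.0002
```

Emit:
jog_arm:
  deltas:
    - [[0,0,0],-6]
    - [[0,0,0],-7]
    - [[0,0,0],-7]
    - [[0,0,0],-7]
    - [[0,0,0],-7]

```text
t: 8.97
ee_pos: [0.5707, -0.4297, 0.1601]
eef_rot: [2.697, -1.582, 0.06]
ft_force: [0.8, -0.3, 0.0]
grip_width: 0.0
```

Emit:
jog_arm:
  deltas:
    - [[0,0,0],-7]
    - [[0,0,0],-7]
    - [[0,0,0],-7]
    - [[0,0,0],-7]
    - [[0,0,0],-7]

```text
t: 9.38
ee_pos: [0.5649, -0.4295, 0.16]
eef_rot: [3.041, -0.672, 0.042]
ft_force: [0.4, 0.4, -0.4]
grip_width: 0.0001
```

```bash
python3 - <<'E'
from h import *
status((59,-185,140))
E
```

```text
t 9.38 ramp tcp mm [  32.7 -159.6  160. ] F(ramp) [ 0.4  0.4 -0.4] w 0.000 j7 -0.01
 tool x,y,z in ramp: [ 0.946 -0.322  0.032] [-0.323 -0.946  0.02 ] [ 0.024 -0.029 -0.999] yaw of tool x deg -18.8
 to target, tool cm [3.24 1.52 2.13]
```

Emit:
jog_arm:
  deltas:
    - [[0,0,0],-6.5]
    - [[0,0,0],-6.5]
    - [[0,0,0],-5]
    - [[0,0,0],0]

```text
t: 9.72
ee_pos: [0.5603, -0.4291, 0.1598]
eef_rot: [3.107, -0.16, 0.028]
ft_force: [0.6, 1.6, -0.6]
grip_width: 0.0001
```

```bash
python3 - <<'E'
from h import *
status((59,-165,54))
for n in('scene','top'):
    im=optics.camera(n); u0,v0=(220,90) if n=='scene' else (245,130)
    cv2.imwrite(f'pics/{n}9.png',cv2.resize(im[v0:v0+100,u0:u0+150,::-1],None,fx=5,fy=5,interpolation=cv2.INTER_CUBIC))
    print(n,[(round(d['p'],2),d['xy']) for l in('roller','bolt_knob') for d in optics.spot_point(l,n)])
    q=np.load('q.npy'); print(proj(w(q,[(.092,0,.054),(.059,-.13,.054),(.092,.046,.054)]),n).round(1))
E
```

```text
t 9.72 ramp tcp mm [  28.1 -159.7  159.8] F(ramp) [ 0.4  1.6 -0.6] w 0.000 j7 0.29
 tool x,y,z in ramp: [1.    0.004 0.02 ] [ 0.003 -1.     0.03 ] [ 0.02  -0.03  -0.999] yaw of tool x deg 0.2
 to target, tool cm [ 2.88  0.23 10.65]
scene [(0.79, [280.5, 145.6]), (0.78, [288.1, 232.5]), (0.15, [305.9, 136.2]), (0.61, [324.6, 135.6]), (0.43, [297.2, 175.3])]
[[279.9 143. ]
 [323.6 135. ]
 [266.  148.2]]
top [(0.71, [306.2, 162.5]), (0.57, [250.6, 242.6]), (0.18, [183.9, 251.2]), (0.61, [347.2, 177.5])]
[[307.  161.8]
 [348.  175.9]
 [292.2 160.5]]
```

View pics/scene9.png

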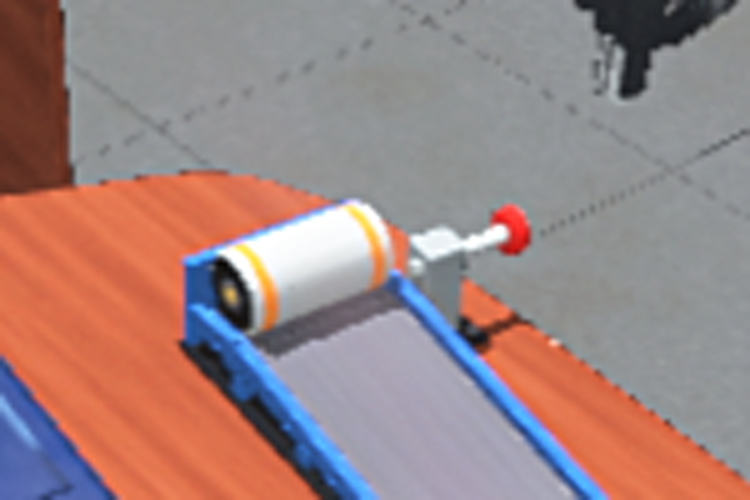

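View pics/top9.png

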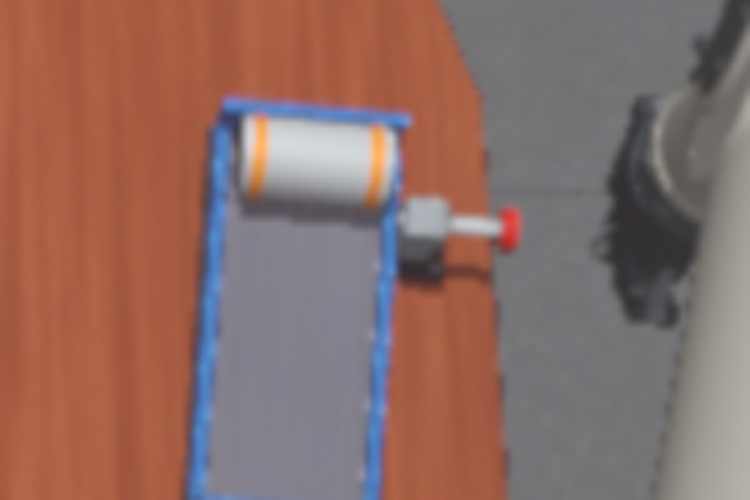

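Emit:
jog_arm:
  deltas:
    - [[0.8,0.3,2],0]
    - [[0.8,0.3,2.5],0]
    - [[0.8,0.3,2.5],0]
    - [[0.4,0,2.5],0]
    - [[0,0,0.5],0]

```text
t: 10.43
ee_pos: [0.5941, -0.4467, 0.0627]
eef_rot: [3.099, -0.169, 0.041]
ft_force: [-1.3, 0.8, -1.4]
grip_width: 0.0001
```

```bash
python3 - <<'E'
from h import *
status((59,-150,52))
E
```

```text
t 10.43 ramp tcp mm [  63.6 -173.6   62.7] F(ramp) [-1.3  0.7 -1.4] w 0.000 j7 0.25
 tool x,y,z in ramp: [ 1.    -0.002  0.028] [-0.003 -0.999  0.036] [ 0.028 -0.036 -0.999] yaw of tool x deg -0.1
 to target, tool cm [-0.5  -2.39  0.97]
```

Emit:
jog_arm:
  deltas:
    - [[-0.2,-0.3,0.5],0]
    - [[-0.2,-0.5,0.4],0]
    - [[0,-0.6,0.1],0]
    - [[0,-0.4,0],0]
    - [[0,0,0],0]

```text
t: 10.85
ee_pos: [0.5919, -0.4264, 0.0527]
eef_rot: [3.099, -0.171, 0.04]
ft_force: [0.7, 0.3, 0.9]
grip_width: 0.0002
```

```bash
python3 - <<'E'
from h import *
status((59,-140,52))
for n in('scene','top'):
    im=optics.camera(n); u0,v0=(260,90) if n=='scene' else (285,130)
    cv2.imwrite(f'pics/{n}10.png',cv2.resize(im[v0:v0+90,u0:u0+120,::-1],None,fx=5,fy=5,interpolation=cv2.INTER_CUBIC))
E
```

```text
t 10.85 ramp tcp mm [  59.3 -153.6   52.7] F(ramp) [0.6 0.4 0.9] w 0.000 j7 0.21
 tool x,y,z in ramp: [ 1.    -0.003  0.028] [-0.004 -0.999  0.036] [ 0.028 -0.036 -0.999] yaw of tool x deg -0.2
 to target, tool cm [-0.03 -1.36  0.02]
```

View pics/scene10.png

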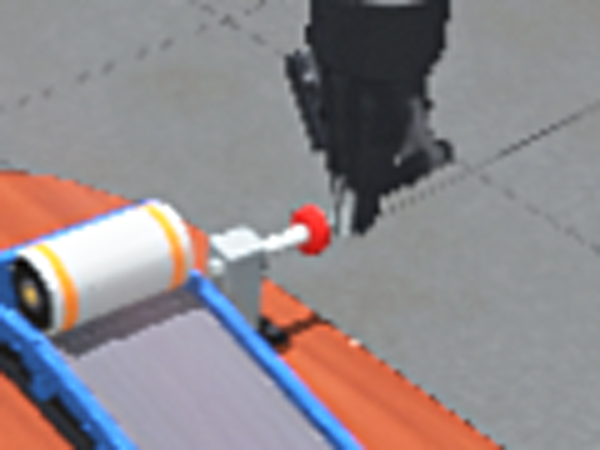

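View pics/top10.png

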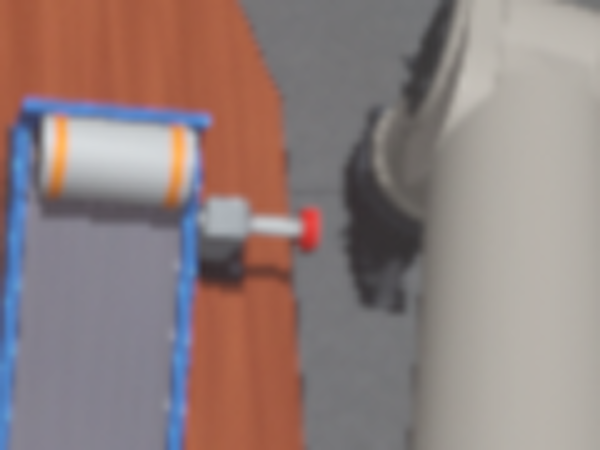

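Emit:
jog_arm:
  deltas:
    - [[0,-0.5,0],0]
    - [[0,-0.5,0],0]
    - [[0,-0.5,0],0]
    - [[0,-0.5,0],0]
    - [[0,-0.5,0],0]

```text
t: 11.37
ee_pos: [0.5951, -0.4049, 0.0548]
eef_rot: [3.092, -0.177, 0.046]
ft_force: [0.3, -1.4, 0.2]
grip_width: -0.0001
```

```bash
python3 - <<'E'
from h import *
status((59,-113,54))
E
```

```text
t 11.37 ramp tcp mm [  60.1 -131.9   54.8] F(ramp) [ 0.5 -1.4  0.2] w -0.000 j7 0.17
 tool x,y,z in ramp: [ 0.999 -0.007  0.032] [-0.009 -0.999  0.042] [ 0.032 -0.043 -0.999] yaw of tool x deg -0.4
 to target, tool cm [-0.13 -1.89 -0.  ]
```

In contact, about 1.4 N. I keep pushing.

Emit:
jog_arm:
  deltas:
    - [[0,-0.5,0],0]
    - [[0,-0.5,0],0]
    - [[0,-0.4,0],0]
    - [[0,-0.3,0],0]
    - [[0,0,0],0]

```text
t: 11.78
ee_pos: [0.5971, -0.3862, 0.0548]
eef_rot: [3.09, -0.175, 0.046]
ft_force: [-0.2, -1.4, -0.3]
grip_width: -0.0003
```

```bash
python3 - <<'E'
from h import *
status((59,-113,54))
E
```

```text
t 11.78 ramp tcp mm [  60.2 -113.1   54.8] F(ramp) [-0.  -1.4 -0.3] w -0.000 j7 0.15
 tool x,y,z in ramp: [ 0.999 -0.006  0.032] [-0.008 -0.999  0.044] [ 0.032 -0.045 -0.999] yaw of tool x deg -0.4
 to target, tool cm [-0.12 -0.01  0.07]
```

Emit:
jog_arm:
  deltas:
    - [[0,-0.2,0],0]
    - [[0,-0.2,0],0]
    - [[0,0,0],0]

```text
t: 12.03
ee_pos: [0.597, -0.3864, 0.0548]
eef_rot: [3.084, -0.178, 0.047]
ft_force: [-1.2, 0.4, 0.1]
grip_width: 0.0001
```

```bash
python3 - <<'E'
from h import *
status((59,-113,54))
for n in('scene','top'):
    im=optics.camera(n); u0,v0=(260,90) if n=='scene' else (285,130)
    cv2.imwrite(f'pics/{n}11.png',cv2.resize(im[v0:v0+90,u0:u0+120,::-1],None,fx=5,fy=5,interpolation=cv2.INTER_CUBIC))
E
```

```text
t 12.03 ramp tcp mm [  60.1 -113.2   54.8] F(ramp) [-1.3  0.2  0.1] w 0.000 j7 0.14
 tool x,y,z in ramp: [ 0.999 -0.008  0.034] [-0.01  -0.999  0.05 ] [ 0.033 -0.05  -0.998] yaw of tool x deg -0.5
 to target, tool cm [-0.11 -0.03  0.08]
```

View pics/scene11.png

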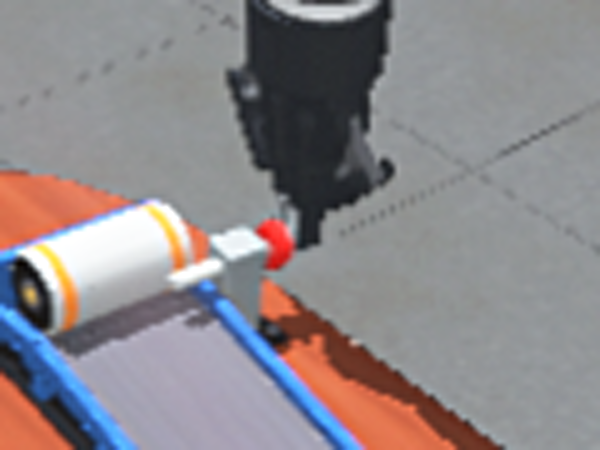

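Emit:
jog_arm:
  deltas:
    - [[0,-0.5,0],0]
    - [[0,-0.5,0],0]

```text
t: 12.3
ee_pos: [0.597, -0.3861, 0.055]
eef_rot: [3.071, -0.183, 0.051]
ft_force: [1.1, -9.3, -2.5]
grip_width: 0.0001
```

```bash
python3 - <<'E'
from h import *
status((59,-113,54))
for n in('scene','top'):
    im=optics.camera(n)
    print(n,[(round(d['p'],2),d['xy']) for l in('bolt_knob',) for d in optics.spot_point(l,n)])
    q=np.load('q.npy'); print(proj(w(q,[(.059,-.13+a,.054) for a in(.02,.024,.028)]),n).round(1))
E
```

```text
t 12.30 ramp tcp mm [  60. -113.   55.] F(ramp) [ 2.1 -9.1 -2.5] w 0.000 j7 0.12
 tool x,y,z in ramp: [ 0.999 -0.011  0.037] [-0.014 -0.998  0.063] [ 0.036 -0.063 -0.997] yaw of tool x deg -0.7
 to target, tool cm [-0.11 -0.    0.1 ]
scene [(0.41, [315.0, 138.2]), (0.21, [251.0, 270.7])]
[[318.1 137.1]
 [317.  137.5]
 [315.9 137.9]]
top [(0.53, [337.8, 174.6])]
[[341.6 175.3]
 [340.4 175.2]
 [339.1 175. ]]
```

The bolt is on a hard stop: the tool no longer advances at 9 N, and the knob pixel matches 28 mm of travel. I back off.

Emit:
jog_arm:
  deltas:
    - [[0,1,0],0]
    - [[0,2,0],0]
    - [[0,2,-1],0]
    - [[0,2,-2],0]
    - [[0,0,-2],0]

```text
t: 12.92
ee_pos: [0.5847, -0.4481, 0.1033]
eef_rot: [3.086, -0.178, 0.035]
ft_force: [-1.1, -1.8, 1.0]
grip_width: -0.0002
```

Emit:
jog_arm:
  deltas:
    - [[0,1,-2],0]
    - [[0,0,-2],0]
    - [[0,0,0],0]
    - [[0,0,0],0]

```text
t: 13.25
ee_pos: [0.5848, -0.4547, 0.1484]
eef_rot: [3.092, -0.179, 0.043]
ft_force: [-0.2, 0.3, -0.4]
grip_width: 0.0002
```

```bash
python3 - <<'E'
from h import *
status()
q=np.load('q.npy')
for n in('scene','top'):
    im=optics.camera(n); u0,v0=(240,90) if n=='scene' else (275,130)
    cv2.imwrite(f'pics/{n}12.png',cv2.resize(im[v0:v0+90,u0:u0+120,::-1],None,fx=5,fy=5,interpolation=cv2.INTER_CUBIC))
    print(n,[(l,round(d['p'],2),np.round(d['xy'],1)) for l in('bolt_knob','roller') for d in optics.spot_point(l,n)])
    print(proj(w(q,[(.059,-.13+.024,.054),(.059,-.102,.054),(.092,0,.054),(.059,-.028,.054),(.092,.046,.054)]),n).round(1))
E
```

```text
t 13.25 ramp tcp mm [  55.2 -182.5  148.4] F(ramp) [-0.3  0.3 -0.4] w 0.000 j7 0.28
 tool x,y,z in ramp: [ 0.999 -0.009  0.03 ] [-0.01  -0.999  0.043] [ 0.03  -0.043 -0.999] yaw of tool x deg -0.5
scene [('bolt_knob', 0.43, array([316.5, 138.4])), ('bolt_knob', 0.23, array([276.4, 138.1])), ('roller', 0.97, array([276., 147.])), ('roller', 0.61, array([289.6, 231.9]))]
[[317.  137.5]
 [315.9 137.9]
 [279.9 143. ]
 [294.7 146. ]
 [266.  148.2]]
top [('bolt_knob', 0.55, array([336.5, 176.6])), ('roller', 0.89, array([253.8, 244.6])), ('roller', 0.79, array([305.8, 161.8]))]
[[340.4 175.2]
 [339.1 175. ]
 [307.  161.8]
 [315.4 172.9]
 [292.2 160.5]]
```

View pics/scene12.png

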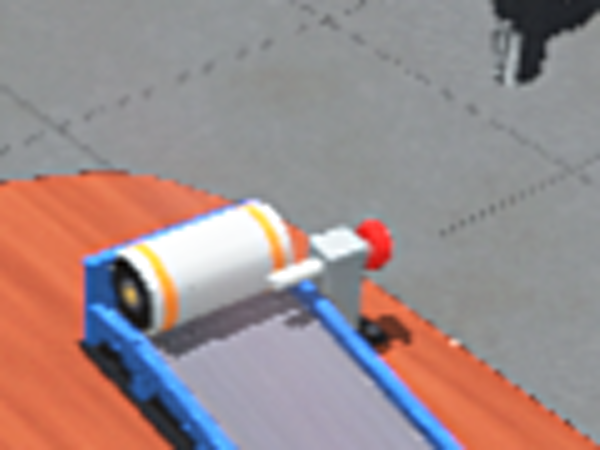

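View pics/top12.png

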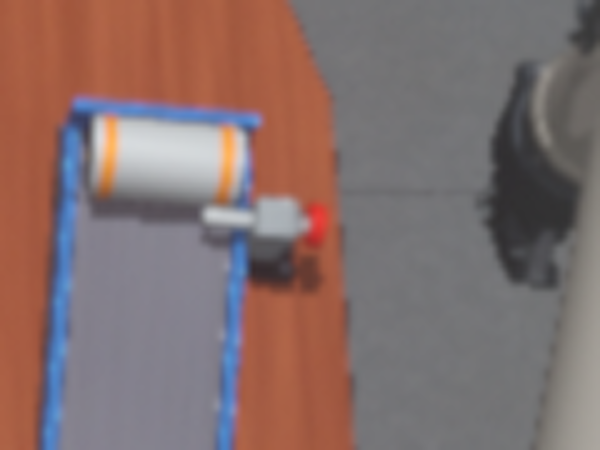

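The roller lies against the stop, with its end face at scene (266,148) where predicted. The pin tip is at scene (294,146) and top (316,173), which is its fully-in place. The hand is clear.

```bash
python3 -c "
from bench import bot
print(bot.hand_in())"
```

```text
the job is handed in; nothing more can be done
None
```

I pushed the steel roller up the ramp with the two fingertips at about 0.05–0.07 m/s. It went over the crest and rolled the last short stretch to the stop by itself. Then I pushed the red knob in with the closed fingertips, backed the hand off, and handed the job in at 13.3 s.

**Last checks:**
- **Roller:** its end face and centre show in both cameras within 1–3 px of where they should be at the stop, and it lies square. One of the network's readings, the roller centre in the scene camera, was about 5 px off. The end face read from the same picture agreed, so I set that reading aside.
- **Bolt:** it reached a hard stop, with no further advance at 9 N. The pin tip shows where fully in should be, within about 1 px. The knob readings were 1–3 px off, in line with about 28 mm of travel.
- **Hand:** it is well clear, with no contact force beyond sensor noise.
- **Loose parts:** the arm never went near the wheel, piston or gear; I did not measure their positions again at the end.

The hand tilted by about 2–4° during the moves, which did no harm. The hand-in reported no verdict.

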